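Empty the tilting inspection tray and lock it down

TASK

Tip up the hinged tray so that all three connector housings slide off into the blue tote, and lower the tray back until it rests level. Then lock the tray: press the knurled collar beside it down against its spring and turn it clockwise (it takes more than one grip) until its tongue reaches the stop at the locked gap over the tray's lug, and let it spring up there. Do not knock the other things on the bench about.

Things in the scene. Friction and masses are not known exactly. Their poses are not given: they have to be found in the camera images.
- station: grey steel stand bolted down, carrying tray and collar. Origin on the bench under the tray, z up. The tray dumps towards its +y; handle at the -y end; collar on the +x side, its axis at x 165, y -50 mm. Base plate 12 mm thick, x -105 to 255, y -140 to 35 mm
- tray (a joint): tilt of the aluminium tray, rad: 0 level (at rest), 1.1 fully tipped. Floor 136 x 195 mm, 100 mm above the bench; 22 mm walls, open lip on the +y side. Hinge along the station's x through y 90, z 100 mm. 0.35 kg, swings freely, falls back if let go. The housings slide at 0.5 to 0.75 rad: tip to about 1.0
- tray_handle (a point): middle of the tray's round handle bar (12 mm thick, 100 mm long along the station's x, 42 mm behind the tray's end wall, 225 mm from the hinge, 108 mm above the bench when level). Take it from above, closing along the station's y; it can turn in the grip. Axes are the tray's, parallel to the station's when level
- collar_grip (a point): on the collar's upright axis, 14 mm below its top: the height to grip. The collar is a knurled aluminium cylinder, diameter 56, 39 mm tall, top 135 mm above the bench when up. Nothing stands higher than 90 mm round it but the pillar. The point's x points along the tongue
- pillar_top (a point): top of a fixed steel pillar, 12 mm thick, 118 mm tall, 42 mm from the collar axis on the station's +y side. Fingers holding the collar cannot pass it, so no single grip turns the collar all the way. Grips closing along the station's x, or up to 0.8 rad either side of that, are free
- collar (a joint): turn of the collar, rad, growing clockwise from above; starts at 0 to 0.4. Tongue direction in the station's frame = pi + 3.0 - joint. Raised, it is blocked at 0.64 by the guide's roof; pressed down it passes under it (0.64 to 2.95). Locked mark 3.0 (tongue to the station's -x), hard stop 3.045. Friction 0.06 N m, more if it rubs the roof
- press (a joint): how far the collar is pressed down, m: 0 up, 0.009 bottomed. Spring plus collar weight: about 9.5 N to start, 14 N at the bottom: hold it firmly. 0.0065 or more passes under the roof. Let go under the roof, it stays caught at about 0.006; it springs up to 0 only in the locked gap (or back before the roof)
- tongue_tip (a point): end of the collar's flat steel tongue: 14 mm wide, 6 mm thick, reaching 72 mm from the collar axis, 83 mm above the bench when up
- locked_gap (a point): where tongue_tip lies when locked: the gap between the end of the guide's roof and a dark upright stop block, above the tray's lug
- tote: fixed blue open tote 150 x 240 x 68 mm (x, y, z), walls 4 mm, origin at the centre of its underside, standing under and beyond the tray's lip
- housing_1: black connector housing, a loose block 34 x 24 x 18 mm (x, y, z) with a round snout 8 mm long on its +x end and a 4 mm rib on top, 30 g; origin at the centre of its underside. At the start it lies on the tray floor
- housing_2: black connector housing, a loose block 34 x 24 x 18 mm (x, y, z) with a round snout 8 mm long on its +x end and a 4 mm rib on top, 30 g; origin at the centre of its underside. At the start it lies on the tray floor
- housing_3: black connector housing, a loose block 34 x 24 x 18 mm (x, y, z) with a round snout 8 mm long on its +x end and a 4 mm rib on top, 30 g; origin at the centre of its underside. At the start it lies on the tray floor
- tape_roll: bystander: yellow tape roll, 64 mm across, 19 mm high, lying flat
- marker: bystander: white marker pen, 100 mm long, 12 mm thick, lying along its x
- screwdriver: bystander: screwdriver, about 200 mm long, lying
- cleaner: bystander: bottle 52 mm across, 150 mm tall
- mug: bystander: white mug, 76 mm across, 90 mm tall
- clip_box: bystander: small open carton 90 x 120 x 40 mm
- grease_jar: bystander: jar 60 mm across, 70 mm tall
Things that resemble listed ones, but are neither listed nor needed, are in the scene too. Leave any turquoise or yellow look-alike of the housing_3 alone.

How it is judged:
On the way, in this order (a step that is already met when the one before it is completed fails the run):
1. the tray is tipped and all three housings have slid into the tote (x of housing_1 in the frame of tote between -0.073 and 0.073 m and y of housing_1 in the frame of tote between -0.118 and 0.118 m and z of housing_1 in the frame of tote between -0.005 and 0.06 m and x of housing_2 in the frame of tote between -0.073 and 0.073 m and y of housing_2 in the frame of tote between -0.118 and 0.118 m and z of housing_2 in the frame of tote between -0.005 and 0.06 m and x of housing_3 in the frame of tote between -0.073 and 0.073 m and y of housing_3 in the frame of tote between -0.118 and 0.118 m and z of housing_3 in the frame of tote between -0.005 and 0.06 m and value of joint tray above 0.15 rad), for 0.1 s.
2. the tray is back level, the collar not yet locked (value of joint tray below 0.04 rad and value of joint collar below 2 rad), for 0.2 s.
3. the collar is pressed down under the guide's roof (value of joint press above 0.004 m and value of joint collar above 0.9 rad), for 0.1 s.
At the end, for the whole second after the job is handed in: all three housings lie at rest in the tote, the tray is level (within 0.04 rad), the collar is at its locked mark (joint above 2.94) and has sprung up (pressed less than 2.5 mm) (x of housing_1 in the frame of tote between -0.073 and 0.073 m and y of housing_1 in the frame of tote between -0.118 and 0.118 m and z of housing_1 in the frame of tote between -0.005 and 0.06 m and x of housing_2 in the frame of tote between -0.073 and 0.073 m and y of housing_2 in the frame of tote between -0.118 and 0.118 m and z of housing_2 in the frame of tote between -0.005 and 0.06 m and x of housing_3 in the frame of tote between -0.073 and 0.073 m and y of housing_3 in the frame of tote between -0.118 and 0.118 m and z of housing_3 in the frame of tote between -0.005 and 0.06 m and value of joint tray below 0.04 rad and value of joint collar above 2.94 rad and value of joint press below 0.0025 m and linear speed of each of housing_1, housing_2, housing_3 below 0.02 m/s); the robot touches nothing.
It fails at once if a bystander is moved by more than 40 mm (distance of any of tape_roll, marker, screwdriver, cleaner, mug, clip_box, grease_jar from where it was at the start of the episode above 0.04 m).
It also fails if it takes over 67 s, if anything falls off the work surface, if the arm or the gripper's body presses on something with over 40 N, if the wrist force passes 120 N, or if a joint passes its speed limit or range.

ROBOT

A 6-joint arm with a two-finger parallel gripper is mounted at the origin on the work surface. World frame = base frame: x ahead of the robot, y to its left, z up, the work surface at z = 0. Lengths are in m, angles in rad, forces in N, time in s.
With the tool pointing down it reaches from about 0.35 to 0.85 m from the base axis. Payload 8.1 kg.
Tool frame: the origin (TCP) lies where the fingers leave the gripper's body, on its centre line; the fingertips stand 84 mm ahead of it and the grasp point (between the pads) lies 65 mm ahead of it (robot.tip_extent is the distance from the TCP to the fingertips, in m); z points along the fingers, y is the line along which they close (so a half turn about z gives the same grasp; the last joint's range is limited). The gripper opens to 93 mm and grips with 3 to 60 N. Pads are 15 mm wide; open, the fingers measure 128 mm over their backs; the gripper's body (75 mm by 188 mm) begins 65 mm behind the grasp point.
Start: joints at [-1.21, 0.13, 1.488, -0, 1.523, -0.085], TCP at [0.259, -0.541, 0.303] pointing down, gripper open.
Joint ranges: [-2.96, 2.96], [-0.89, 2.26], [0.02, 2.5], [-1.34, 4.48], [0, 2.73], [-2.66, 2.66]. Speed limits (rad/s): [2.39, 2.39, 2.79, 3.14, 3.14, 3.14].

INTERFACE

Orientations are given as a unit quaternion [x, y, z, w].
In Python, from plant import robot gives the robot as it stands. The module is installed in compiled form; this text tells all that it offers.
- The arm moves only by the tool drive_tool, never from a script. Its argument "plan" is a list of rows, each an object of numbers: "x", "y", "z": the shift along the tool's x, y, z in cm; "ax", "ay", "az": the turn, a rotation vector about the tool's x, y, z in rad; "fingers": the finger opening in cm, from 0 to 9.3. In form: [{"x": .., "y": .., "z": .., "ax": .., "ay": .., "az": .., "fingers": ..}, ...]. A call has 1 to 5 rows; each row is the pose to reach, as a shift and turn from the pose commanded when the call began, along the tool's axes at that moment; what a row does not reach only later rows make up. A row lasts 1/8 s, in which the tool goes at most 62.5 mm and 10.7 degrees, less where a joint would pass 70% of its speed; a pose out of reach is approached as far as the arm can. A call with a gripper value outside its range is refused whole. The fingers move at their own pace and stop on an object; the grip force is fixed at half the most. Time passes only in rows, so rows that repeat a pose let the fingers close. It gives the time, the measured TCP pose, the force, the opening and the grip force at its end, in the units of the state.
- robot.state(): the state, without advancing time (a new reading comes with each control period).
- robot.get_image(name): name is "side" or "top"; returns a dict with "color" (420x560x3 uint8, red, green, blue), "depth" (420x560 float32, m along the optical axis (not along the pixel's ray), 0 where there is no reading), "mtx" (3x3 intrinsics, pixels), "pose" (4x4, takes a point from camera to world coordinates). Camera axes: x right, y down, z forward; pixel columns grow to the right and rows downward; lengths in m; the calibration is good to about 2 mm. A picture is of the moment at which its call begins.
- robot.close_job(): hands the job in; it is judged then, once.
The state is a dict: "time_s": time; "joint_positions": joint angles; "joint_vel": joint speeds; "joint_efforts": joint torques, N m; "ee_pos": TCP position; "tool_rot": TCP orientation; "wrist_force": force on the tool from outside, world axes, zero at the start; "ft_torque": the same for the moment, N m; "opening": finger opening in m; "grip_force": force on a finger pad.
Only numpy, scipy, OpenCV 4.12 (cv2) and the standard library are available. Lean on these libraries where they do the work, as an engineer would, in place of code of your own. Each camera call takes 0.05 s, during which the arm holds its last target. There are 200 camera calls.

## Working session

There is one attempt and no reset: what is moved stays moved. The work goes in short steps, Python scripts to look and compute and a tool call to move; the robot and the scene stay as the last step left them, time stands still between calls to the robot, and variables do not carry over. Pictures are saved under pics/ and viewed, at most 10 in all, crops included, and the job is handed in when it is done.

Besides the shell and the picture viewer there is one more tool, called as a command line: name --argument value ..., lists and objects as JSON in quotes. drive_tool: Moves the arm, as the interface text tells. Its arguments: {"type":"object","properties":{"plan":{"type":"array"}},"required":["plan"]}

```bash
mkdir -p pics; python3 - <<'E'
from plant import robot
import cv2,numpy as np
s=robot.state();print(s['ee_pos'],s['tool_rot'],s['time_s'])
for n in("top","side"):
    d=robot.get_image(n);np.savez(f"{n}0.npz",**d);cv2.imwrite(f"pics/{n}0.png",d["color"][:,:,::-1])
    print(n,d["mtx"].round(1).tolist(),d["pose"].round(3).tolist())
E
```

```text
[ 0.25857727 -0.540967    0.30170651] [ 9.75266307e-01  2.21031208e-01 -1.25194848e-04 -9.04877832e-04] 0.0
top [[424.0, 0.0, 284.1], [0.0, 424.0, 209.5], [0.0, 0.0, 1.0]] [[-0.002, -0.99, 0.144, 0.382], [-1.0, 0.004, 0.014, 0.021], [-0.015, -0.144, -0.989, 1.19], [0.0, 0.0, 0.0, 1.0]]
side [[407.9, 0.0, 280.4], [0.0, 407.9, 200.4], [0.0, 0.0, 1.0]] [[-0.998, -0.055, 0.027, 0.529], [-0.059, 0.738, -0.673, 0.886], [0.017, -0.673, -0.739, 1.066], [0.0, 0.0, 0.0, 1.0]]
```

View pics/top0.png

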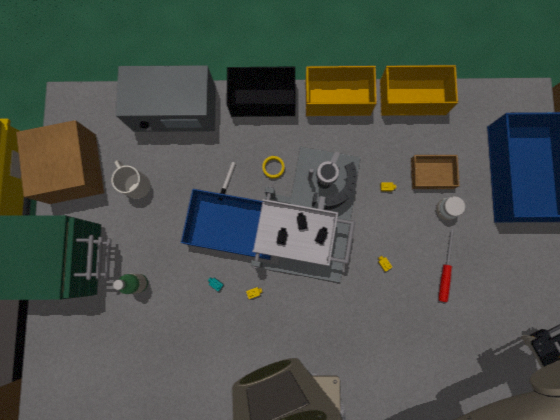

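View pics/side0.png

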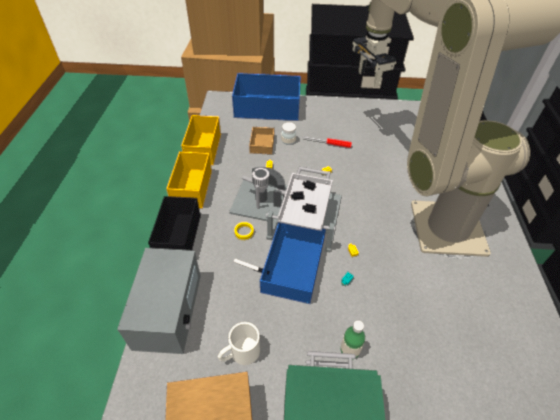

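The top view shows the tray around (297,233), its handle near (343,241), the collar near (328,172) and the tote near (228,225). I'll enlarge the station area next.

```bash
cat > h.py <<'E'
import numpy as np
def ray(d,u,v,z):
    K=d["mtx"];P=d["pose"];r=P[:3,:3]@np.linalg.inv(K)@[u,v,1.];o=P[:3,3]
    return o+r*(z-o[2])/r[2]
def dep(d,u,v):
    K=d["mtx"];P=d["pose"];return P[:3,:3]@(np.linalg.inv(K)@[u,v,1.]*d["depth"][int(round(v)),int(round(u))])+P[:3,3]
E
python3 - <<'E'
import numpy as np,cv2
from h import *
t=dict(np.load("top0.npz"));s=dict(np.load("side0.npz"))
c=t["color"][135:285,175:375,::-1];cv2.imwrite("pics/topc.png",cv2.resize(c,None,fx=4,fy=4,interpolation=cv2.INTER_CUBIC))
# height-band mask for tray+handle  (world z from depth)
def cloud(d):
    v,u=np.mgrid[:420,:560];K=d["mtx"]
    p=np.stack([(u-K[0,2])/K[0,0],(v-K[1,2])/K[1,1],np.ones_like(u)],-1)*d["depth"][...,None]
    return p@d["pose"][:3,:3].T+d["pose"][:3,3]
for n,d in(("top",t),("side",s)):
    w=cloud(d)
    # collar top
    c0=ray(t,328,172,.135);print(n,c0)
    m=(np.hypot(w[...,0]-c0[0],w[...,1]-c0[1])<.05)&(w[...,2]>.125)&(w[...,2]<.145)
    if m.sum(): 
        q=w[m];print("collar top",q.mean(0),len(q),cv2.minEnclosingCircle(q[:,:2].astype(np.float32)))
    # blue tote rim
    hsv=cv2.cvtColor(d["color"],cv2.COLOR_RGB2HSV)
    b=(hsv[...,0]>100)&(hsv[...,0]<125)&(hsv[...,1]>130)&(w[...,2]>.058)&(w[...,2]<.078)&(np.hypot(w[...,0]-.35,w[...,1]-.15)<.25)
    q=w[b];r=cv2.minAreaRect(q[:,:2].astype(np.float32));print("tote rim",len(q),r)
    m=(np.hypot(w[...,0]-.36,w[...,1]+.02)<.22)&(w[...,2]>.09)&(w[...,2]<.13)
    q=w[m];print(len(q),"floor/handle");
    hd=dep(d,*((343,241) if n=="top" else (316,174)));print(hd)
E
```

```text
top [ 0.63228011 -0.07593909  0.135     ]
collar top [ 0.63301651 -0.07566804  0.13480592] 386 ((0.6339263916015625, -0.0761166512966156), 0.02887973189353943)
tote rim 284 ((0.5102965831756592, 0.18139317631721497), (0.23940442502498627, 0.1492917388677597), 79.45520782470703)
4504 floor/handle
[ 0.46554568 -0.12575184  0.00912091]
side [ 0.63228011 -0.07593909  0.135     ]
collar top [ 0.6352945  -0.07033446  0.13552147] 196 ((0.6358967423439026, -0.07415544986724854), 0.029498498886823654)
tote rim 245 ((0.5119102597236633, 0.19226285815238953), (0.22255614399909973, 0.14890161156654358), 80.71552276611328)
2421 floor/handle
[ 0.44212423 -0.22245548  0.00588712]
```

View pics/topc.png

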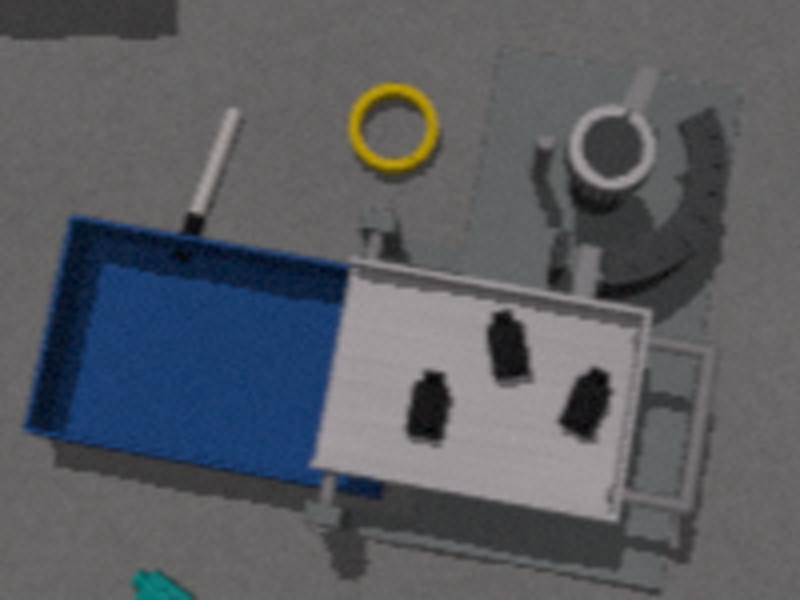

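The crop shows the bar of the handle from (713,350) to (690,505), the collar top at (612,150), its tongue pointing up and to the right at (645,75), the pillar at (545,145), and the three housings on the tray floor.

```bash
python3 - <<'E'
import numpy as np
from h import *
from plant import robot
t=dict(np.load("top0.npz"))
f=lambda x,y,z:ray(t,175+x/4-.4,135+y/4-.4,z)
a,b=f(713,350,.112),f(690,505,.112);h=(a+b)/2;c=np.array([.634,-.0757])
print("bar",a,b,np.linalg.norm(a-b),"yaw",np.arctan2(*(a-b)[1::-1]),h)
d=c-h[:2];print("dist",np.linalg.norm(d),np.hypot(165,85),"yaw2",np.arctan2(d[1],d[0])-np.arctan2(85,165))
p,q=f(350,262,.122),f(650,312,.122);v=p-q;print("wall yaw",np.arctan2(v[1],v[0])-np.pi/2,np.linalg.norm(v))
g=f(545,142,.118)[:2]-c;print("pillar dist",np.linalg.norm(g),"yaw",np.arctan2(g[1],g[0])-np.pi/2)
e=f(647,72,.086)[:2]-c;print("tongue",np.linalg.norm(e),np.arctan2(e[1],e[0]))
p,q=f(500,48,.012),f(742,95,.012);v=p-q;print("plate yaw",np.arctan2(v[1],v[0])-np.pi/2,np.linalg.norm(v))
for Y in(-.175,):
    R=np.array([[np.cos(Y),-np.sin(Y)],[np.sin(Y),np.cos(Y)]])
    o=c-R@[.165,-.05];print("origin",o,"handle",o+R@[0,-.135],"hinge",o+R@[0,.09],"gap",c+R@[-.072,0])
    print("joint from tongue",(np.pi+3-(np.arctan2(e[1],e[0])-Y)))
E
```

```text
bar [ 0.50645534 -0.13915808  0.112     ] [ 0.40827027 -0.1222052   0.112     ] 0.09963788440449166 yaw -0.1709767446036967 [ 0.4573628  -0.13068164  0.112     ]
dist 0.1849964357353402 185.60711193270586 yaw2 -0.1739324411707493
wall yaw -0.17155005458219597 0.19357845158559292
pillar dist 0.04311443885902424 yaw -0.17691766615501336
tongue 0.06890021290658864 -0.4179983474168568
plate yaw -0.20463956212875334 0.17580145264203803
origin [0.48022553 0.00226417] handle [ 0.45672093 -0.13067391] hinge [0.49589526 0.09088956] gap [ 0.56309969 -0.06316421]
joint from tongue 6.38459100100665
```

Yaw is -0.174 rad by four independent cues, and the bar (100 mm), pillar (43 mm) and tongue (69 mm) lengths check out. The collar joint starts at about 0.1 rad. I'll move above the handle.

drive_tool --plan '[{"x": 7, "y": -5.6, "az": 0.12, "fingers": 3}, {"x": 11.5, "y": -9.2, "az": 0.25, "fingers": 3}, {"x": 16, "y": -12.8, "az": 0.37, "fingers": 3}, {"x": 20.5, "y": -16.4, "az": 0.5, "fingers": 3}, {"x": 25, "y": -20, "az": 0.62, "fingers": 3}]'

```text
invalid input
```

```bash
cat >> h.py <<'E'
from scipy.spatial.transform import Rotation as Ro
def go(x,y,z,yaw,rx=0):
    "TCP target (m) -> tool shift cm + rotvec"
    from plant import robot
    s=robot.state();R=Ro.from_quat(s["tool_rot"]);p=np.array([x,y,z])
    T=Ro.from_euler("z",yaw)*Ro.from_euler("x",np.pi)
    print("t",s["time_s"],"p",s["ee_pos"].round(4),"F",np.round(s["wrist_force"],1),"open",round(s["opening"],4),"grip",s["grip_force"],"q",np.round(s["joint_positions"],2),"yaw",(R*Ro.from_euler("x",np.pi).inv()).as_euler("ZYX").round(3))
    print("shift cm",(R.inv().apply(p-s["ee_pos"])*100).round(2),"rot",(R.inv()*T).as_rotvec().round(3))
E
python3 -c "
from h import *
go(.457,-.1307,.24,-.174)"
```

```text
t 0.1 p [ 0.2586 -0.541   0.3018] F [-1.2  0.5  0.3] open 0.0933 grip 0.0 q [-1.21  0.13  1.49 -0.    1.52 -0.09] yaw [ 0.446 -0.     0.002]
shift cm [ 35.59 -28.46   6.23] rot [-0.002  0.     0.62 ]
```

drive_tool --plan '[{"x": 4.5, "y": -3.6, "z": 0, "ax": 0, "ay": 0, "az": 0.12, "fingers": 3}, {"x": 9, "y": -7.2, "z": 0, "ax": 0, "ay": 0, "az": 0.25, "fingers": 3}, {"x": 13.5, "y": -10.8, "z": 0, "ax": 0, "ay": 0, "az": 0.37, "fingers": 3}, {"x": 18, "y": -14.4, "z": 0, "ax": 0, "ay": 0, "az": 0.5, "fingers": 3}, {"x": 22.5, "y": -18, "z": 0, "ax": 0, "ay": 0, "az": 0.62, "fingers": 3}]'

```text
time_s: 0.72
ee_pos: [0.3845, -0.2801, 0.3024]
tool_rot: [0.996, -0.089, -0.0, -0.0]
wrist_force: [0.4, -0.4, 0.3]
opening: 0.0473
grip_force: 0.0
```

```bash
python3 -c "
from h import *
go(.457,-.1307,.24,-.174)"
```

```text
t 0.725 p [ 0.3845 -0.2801  0.3024] F [ 0.4 -0.4  0.3] open 0.0473 grip 0.0 q [-0.74 -0.21  1.82  0.    1.53  1.01] yaw [-0.179  0.     0.   ]
shift cm [  4.49 -15.99   6.24] rot [-0.     0.    -0.005]
```

drive_tool --plan '[{"x": 1.5, "y": -5.3, "z": 0, "ax": 0, "ay": 0, "az": 0, "fingers": 3}, {"x": 3, "y": -10.6, "z": 2, "ax": 0, "ay": 0, "az": 0, "fingers": 3}, {"x": 4.5, "y": -15.9, "z": 4, "ax": 0, "ay": 0, "az": 0, "fingers": 3}, {"x": 4.5, "y": -16, "z": 6.2, "ax": 0, "ay": 0, "az": 0, "fingers": 3}, {"x": 4.5, "y": -16, "z": 6.2, "ax": 0, "ay": 0, "az": 0, "fingers": 3}]'

```text
time_s: 1.35
ee_pos: [0.4551, -0.131, 0.2385]
tool_rot: [0.996, -0.086, -0.002, -0.001]
wrist_force: [0.2, 0.7, 1.2]
opening: 0.0301
grip_force: 0.0
```

```bash
python3 -c "
from h import *
import cv2
from plant import robot
go(.457,-.1307,.173,-.174)
d=robot.get_image('side');c=d['color'][90:320,200:420,::-1];cv2.imwrite('pics/s1.png',cv2.resize(c,None,fx=2.5,fy=2.5))"
```

```text
t 1.35 p [ 0.4551 -0.131   0.2385] F [0.2 0.7 1.2] open 0.0301 grip 0.0 q [-0.39 -0.17  1.91 -0.    1.41  1.35] yaw [-0.172  0.004  0.001]
shift cm [ 0.21 -0.05  6.55] rot [-0.001  0.004  0.002]
```

View pics/s1.png

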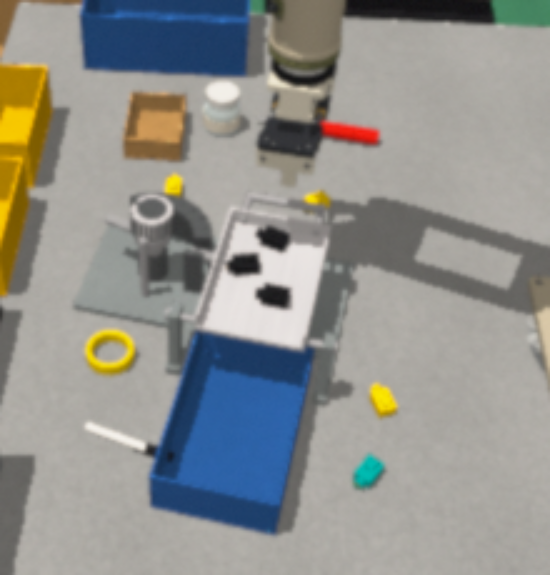

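The fingers at (290,165) hang over the middle of the bar at (288,205), so I'll descend and close.

drive_tool --plan '[{"x": 0.1, "y": 0, "z": 2.2, "ax": 0, "ay": 0, "az": 0, "fingers": 3}, {"x": 0.1, "y": 0, "z": 4.4, "ax": 0, "ay": 0, "az": 0, "fingers": 3}, {"x": 0.1, "y": 0, "z": 6.4, "ax": 0, "ay": 0, "az": 0, "fingers": 3}, {"x": 0.1, "y": 0, "z": 6.5, "ax": 0, "ay": 0, "az": 0, "fingers": 0}, {"x": 0.1, "y": 0, "z": 6.5, "ax": 0, "ay": 0, "az": 0, "fingers": 0}]'

```text
time_s: 2.02
ee_pos: [0.4574, -0.1313, 0.1765]
tool_rot: [0.996, -0.088, 0.0, -0.002]
wrist_force: [4.4, 21.1, -3.0]
opening: 0.0148
grip_force: 10.6
```

drive_tool --plan '[{"x": 0, "y": 0, "z": 0, "ax": 0, "ay": 0, "az": 0, "fingers": 0}, {"x": 0, "y": 0, "z": 0, "ax": 0, "ay": 0, "az": 0, "fingers": 0}]'

```text
time_s: 2.28
ee_pos: [0.4576, -0.1298, 0.1765]
tool_rot: [0.996, -0.087, 0.0, -0.003]
wrist_force: [3.6, 16.9, -2.3]
opening: 0.011
grip_force: 30.0
```

```bash
python3 -c "
from h import *
go(.457,-.1307,.173,-.174)
import numpy as np
r=np.hypot(.225,.008);a0=np.arctan2(.008,.225)
for t in np.arange(0.1,1.06,.1): print(t.round(2),'y',round(100*(r*np.cos(a0+t)-.225),2),'z',round(-100*(r*np.sin(a0+t)-.008),2))"
```

```text
t 2.275 p [ 0.4576 -0.1298  0.1765] F [ 3.6 16.9 -2.3] open 0.011 grip 30.002217292785645 q [-0.39 -0.11  1.97  0.01  1.29  1.36] yaw [-0.174 -0.     0.006]
shift cm [-0.05  0.1   0.35] rot [-0.006 -0.    -0.   ]
0.1 y -0.19 z -2.24
0.2 y -0.61 z -4.45
0.3 y -1.24 z -6.61
0.4 y -2.09 z -8.7
0.5 y -3.14 z -10.69
0.6 y -4.38 z -12.56
0.7 y -5.81 z -14.31
0.8 y -7.4 z -15.9
0.9 y -9.14 z -17.32
1.0 y -11.02 z -18.57
```

The bar is gripped (11 mm opening at 30 N). I'll tip along the arc, with a 2 mm correction for the sideways force.

drive_tool --plan '[{"x": 0, "y": -0.4, "z": -2.2, "ax": 0, "ay": 0, "az": 0, "fingers": 0}, {"x": 0, "y": -0.8, "z": -4.4, "ax": 0, "ay": 0, "az": 0, "fingers": 0}, {"x": 0, "y": -1.4, "z": -6.6, "ax": 0, "ay": 0, "az": 0, "fingers": 0}, {"x": 0, "y": -2.3, "z": -8.7, "ax": 0, "ay": 0, "az": 0, "fingers": 0}, {"x": 0, "y": -3.3, "z": -10.7, "ax": 0, "ay": 0, "az": 0, "fingers": 0}]'

```text
time_s: 2.9
ee_pos: [0.4633, -0.0983, 0.2839]
tool_rot: [0.996, -0.087, 0.001, -0.002]
wrist_force: [7.8, 11.7, -12.2]
opening: 0.0109
grip_force: 30.0
```

```bash
python3 -c "
from h import *
go(.457,-.1307,.173,-.174)"
```

```text
t 2.9 p [ 0.4633 -0.0983  0.2839] F [  7.8  11.7 -12.2] open 0.0109 grip 29.998022317886353 q [-0.32 -0.21  1.85  0.    1.5   1.42] yaw [-0.174 -0.001  0.003]
shift cm [-0.07  3.34 11.08] rot [-0.003 -0.001  0.   ]
```

drive_tool --plan '[{"x": 0, "y": -1.3, "z": -1.9, "ax": 0, "ay": 0, "az": 0, "fingers": 0}, {"x": 0, "y": -2.8, "z": -3.6, "ax": 0, "ay": 0, "az": 0, "fingers": 0}, {"x": 0, "y": -4.4, "z": -5.2, "ax": 0, "ay": 0, "az": 0, "fingers": 0}, {"x": 0, "y": -6.1, "z": -6.6, "ax": 0, "ay": 0, "az": 0, "fingers": 0}, {"x": 0, "y": -8, "z": -7.9, "ax": 0, "ay": 0, "az": 0, "fingers": 0}]'

```text
time_s: 3.52
ee_pos: [0.4774, -0.021, 0.3642]
tool_rot: [0.996, -0.088, 0.002, 0.001]
wrist_force: [4.7, -4.1, 0.8]
opening: 0.0109
grip_force: 30.0
```

drive_tool --plan '[{"x": 0, "y": 0, "z": 0, "ax": 0, "ay": 0, "az": 0, "fingers": 0}, {"x": 0, "y": 0, "z": 0, "ax": 0, "ay": 0, "az": 0, "fingers": 0}, {"x": 0, "y": 0, "z": 0, "ax": 0, "ay": 0, "az": 0, "fingers": 0}, {"x": 0, "y": 0, "z": 0, "ax": 0, "ay": 0, "az": 0, "fingers": 0}, {"x": 0, "y": 0, "z": 0, "ax": 0, "ay": 0, "az": 0, "fingers": 0}]'

```text
time_s: 4.15
ee_pos: [0.4772, -0.0222, 0.3635]
tool_rot: [0.996, -0.087, 0.002, 0.001]
wrist_force: [0.8, -6.4, 7.5]
opening: 0.011
grip_force: 30.0
```

```bash
python3 -c "
from h import *
import cv2
from plant import robot
go(.457,-.1307,.173,-.174)
d=robot.get_image('side');c=d['color'][90:320,200:420,::-1];cv2.imwrite('pics/s2.png',cv2.resize(c,None,fx=2.5,fy=2.5))"
```

```text
t 4.15 p [ 0.4772 -0.0222  0.3635] F [ 0.8 -6.4  7.5] open 0.011 grip 29.99650150537491 q [-0.15 -0.22  1.72 -0.    1.64  1.59] yaw [-0.175 -0.003 -0.002]
shift cm [-0.16 11.   19.07] rot [ 0.002 -0.003 -0.001]
```

View pics/s2.png

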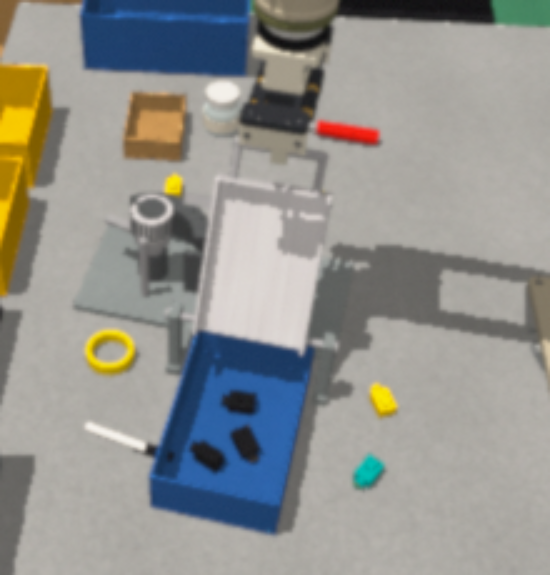

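All three housings lie in the tote, at (240,402), (245,443) and (208,457). Now I'll lower the tray along the reversed arc.

drive_tool --plan '[{"x": 0, "y": 1.9, "z": 1.3, "ax": 0, "ay": 0, "az": 0, "fingers": 0}, {"x": 0, "y": 3.6, "z": 2.7, "ax": 0, "ay": 0, "az": 0, "fingers": 0}, {"x": 0, "y": 5.2, "z": 4.3, "ax": 0, "ay": 0, "az": 0, "fingers": 0}, {"x": 0, "y": 6.6, "z": 6.0, "ax": 0, "ay": 0, "az": 0, "fingers": 0}, {"x": 0, "y": 7.9, "z": 7.9, "ax": 0, "ay": 0, "az": 0, "fingers": 0}]'

```text
time_s: 4.82
ee_pos: [0.463, -0.0994, 0.2815]
tool_rot: [0.996, -0.087, 0.0, -0.0]
wrist_force: [5.0, 0.4, 0.1]
opening: 0.0112
grip_force: 30.0
```

drive_tool --plan '[{"x": 0, "y": 1, "z": 2.0, "ax": 0, "ay": 0, "az": 0, "fingers": 0}, {"x": 0, "y": 1.9, "z": 4.1, "ax": 0, "ay": 0, "az": 0, "fingers": 0}, {"x": 0, "y": 2.5, "z": 6.3, "ax": 0, "ay": 0, "az": 0, "fingers": 0}, {"x": 0, "y": 2.9, "z": 8.5, "ax": 0, "ay": 0, "az": 0, "fingers": 0}, {"x": 0, "y": 3.1, "z": 10.6, "ax": 0, "ay": 0, "az": 0, "fingers": 0}]'

```text
time_s: 5.45
ee_pos: [0.4571, -0.1292, 0.1746]
tool_rot: [0.996, -0.087, -0.001, -0.001]
wrist_force: [2.8, 2.1, 16.1]
opening: 0.0114
grip_force: 30.0
```

```bash
python3 -c "
from h import *
go(.4576,-.129,.1755,-.174)"
```

```text
t 5.45 p [ 0.4571 -0.1292  0.1746] F [ 2.8  2.1 16.1] open 0.0114 grip 30.012423992156982 q [-0.38 -0.11  1.97  0.    1.28  1.36] yaw [-0.174  0.001  0.001]
shift cm [ 0.05 -0.03 -0.09] rot [-0.001  0.001 -0.   ]
```

The tray is resting on its stop (16 N up). Now I'll release, lift, and head for the collar while unwinding the wrist.

drive_tool --plan '[{"x": 0, "y": 0, "z": 0, "ax": 0, "ay": 0, "az": 0, "fingers": 3}, {"x": 0, "y": 0, "z": 0, "ax": 0, "ay": 0, "az": 0, "fingers": 3}, {"x": 0, "y": 0, "z": -2.5, "ax": 0, "ay": 0, "az": 0, "fingers": 3}, {"x": 0, "y": 0, "z": -5.5, "ax": 0, "ay": 0, "az": 0, "fingers": 3}, {"x": 0, "y": 0, "z": -8.5, "ax": 0, "ay": 0, "az": 0, "fingers": 3}]'

```text
time_s: 6.08
ee_pos: [0.4576, -0.1292, 0.2632]
tool_rot: [0.996, -0.087, 0.0, -0.0]
wrist_force: [-0.7, 0.4, 0.1]
opening: 0.03
grip_force: 0.0
```

drive_tool --plan '[{"x": 0, "y": 0, "z": 0, "ax": 0, "ay": 0, "az": -0.17, "fingers": 9.3}, {"x": 4, "y": 0, "z": 0, "ax": 0, "ay": 0, "az": -0.34, "fingers": 9.3}, {"x": 8, "y": -2, "z": 0, "ax": 0, "ay": 0, "az": -0.52, "fingers": 9.3}, {"x": 12, "y": -5, "z": 0, "ax": 0, "ay": 0, "az": -0.7, "fingers": 9.3}, {"x": 16, "y": -8, "z": 0, "ax": 0, "ay": 0, "az": -0.88, "fingers": 9.3}]'

```text
time_s: 6.7
ee_pos: [0.6306, -0.0776, 0.2625]
tool_rot: [0.937, 0.348, 0.0, 0.0]
wrist_force: [0.8, -0.8, 0.3]
opening: 0.0755
grip_force: 0.0
```

drive_tool --plan '[{"x": 0, "y": 0, "z": 0, "ax": 0, "ay": 0, "az": -0.18, "fingers": 9.3}, {"x": 0, "y": 0, "z": 0, "ax": 0, "ay": 0, "az": -0.36, "fingers": 9.3}, {"x": 0, "y": 0, "z": 0, "ax": 0, "ay": 0, "az": -0.54, "fingers": 9.3}, {"x": 0, "y": 0, "z": 0, "ax": 0, "ay": 0, "az": -0.72, "fingers": 9.3}, {"x": 0, "y": 0, "z": 0, "ax": 0, "ay": 0, "az": -0.9, "fingers": 9.3}]'

```text
time_s: 7.32
ee_pos: [0.6292, -0.0781, 0.2623]
tool_rot: [0.692, 0.722, 0.0, 0.0]
wrist_force: [0.5, 0.5, -1.4]
opening: 0.0927
grip_force: 0.0
```

```bash
python3 -c "
from h import *
from plant import robot
import cv2
go(.634,-.0757,.26,2.147)
d=robot.get_image('top');np.savez('top1.npz',**d);c=d['color'][135:285,175:375,::-1];cv2.imwrite('pics/t3.png',cv2.resize(c,None,fx=3,fy=3))"
```

```text
t 7.325 p [ 0.6292 -0.0781  0.2623] F [ 0.5  0.5 -1.4] open 0.0927 grip 0.0 q [-0.2   0.24  1.44  0.    1.46 -0.25] yaw [ 1.612 -0.    -0.   ]
shift cm [0.22 0.49 0.23] rot [ 0.    -0.    -0.535]
```

View pics/t3.png

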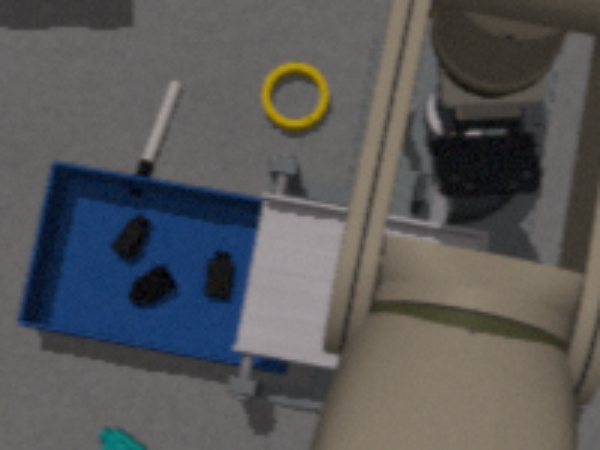

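The tray is level with the housings in the tote, at (132,238), (152,286) and (220,276). I'll finish the turn and descend over the collar.

drive_tool --plan '[{"x": 0.2, "y": 0.5, "z": 0, "ax": 0, "ay": 0, "az": -0.18, "fingers": 9.3}, {"x": 0.2, "y": 0.5, "z": 0, "ax": 0, "ay": 0, "az": -0.36, "fingers": 9.3}, {"x": 0.2, "y": 0.5, "z": 1, "ax": 0, "ay": 0, "az": -0.53, "fingers": 9.3}, {"x": 0.2, "y": 0.5, "z": 2, "ax": 0, "ay": 0, "az": -0.53, "fingers": 9.3}, {"x": 0.2, "y": 0.5, "z": 2, "ax": 0, "ay": 0, "az": -0.53, "fingers": 9.3}]'

```text
time_s: 8.0
ee_pos: [0.6334, -0.076, 0.2405]
tool_rot: [0.484, 0.875, -0.0, -0.001]
wrist_force: [-0.1, 0.0, 0.5]
opening: 0.093
grip_force: 0.0
```

```bash
python3 -c "
from h import *
go(.634,-.0757,.188,2.147)"
```

```text
t 8.0 p [ 0.6334 -0.076   0.2405] F [-0.1  0.   0.5] open 0.093 grip 0.0 q [-0.2   0.27  1.45  0.    1.43 -0.76] yaw [ 2.131e+00 -2.000e-03  2.000e-03]
shift cm [-0.02  0.07  5.25] rot [-0.002 -0.002 -0.016]
```

drive_tool --plan '[{"x": 0, "y": 0, "z": 1.5, "ax": 0, "ay": 0, "az": 0, "fingers": 9.3}, {"x": 0, "y": 0, "z": 3.2, "ax": 0, "ay": 0, "az": 0, "fingers": 9.3}, {"x": 0, "y": 0, "z": 5, "ax": 0, "ay": 0, "az": 0, "fingers": 9.3}, {"x": 0, "y": 0, "z": 5.2, "ax": 0, "ay": 0, "az": 0, "fingers": 5}, {"x": 0, "y": 0, "z": 5.2, "ax": 0, "ay": 0, "az": 0, "fingers": 5}]'

```text
time_s: 8.62
ee_pos: [0.634, -0.0761, 0.1895]
tool_rot: [0.482, 0.876, -0.0, -0.0]
wrist_force: [-0.3, -0.0, 0.2]
opening: 0.0777
grip_force: 0.0
```

drive_tool --plan '[{"x": 0, "y": 0, "z": 0, "ax": 0, "ay": 0, "az": 0, "fingers": 4}, {"x": 0, "y": 0, "z": 0, "ax": 0, "ay": 0, "az": 0, "fingers": 4}, {"x": 0, "y": 0, "z": 0, "ax": 0, "ay": 0, "az": 0, "fingers": 4}]'

```text
time_s: 9.0
ee_pos: [0.6351, -0.0759, 0.1909]
tool_rot: [0.482, 0.876, 0.001, 0.001]
wrist_force: [3.3, 2.7, 0.9]
opening: 0.0555
grip_force: 30.0
```

```bash
python3 -c "
from h import *
go(.634,-.0757,.188,2.147)"
```

```text
t 9.0 p [ 0.6351 -0.0759  0.1909] F [3.3 2.7 0.9] open 0.0555 grip 29.972910583019257 q [-0.2   0.31  1.49  0.    1.34 -0.76] yaw [ 2.136e+00  1.000e-03 -3.000e-03]
shift cm [ 0.07 -0.08  0.29] rot [ 0.003  0.001 -0.011]
```

drive_tool --plan '[{"x": 0, "y": 0, "z": 0.5, "ax": 0, "ay": 0, "az": 0, "fingers": 4}, {"x": 0, "y": 0, "z": 1.0, "ax": 0, "ay": 0, "az": 0, "fingers": 4}, {"x": 0, "y": 0, "z": 1.0, "ax": 0, "ay": 0, "az": 0, "fingers": 4}]'

```text
time_s: 9.38
ee_pos: [0.6352, -0.076, 0.1823]
tool_rot: [0.482, 0.876, 0.001, 0.002]
wrist_force: [-2.5, 3.3, 13.7]
opening: 0.0555
grip_force: 30.0
```

```bash
python3 -c "
from h import *
go(.634,-.0757,.18,2.147)"
```

```text
t 9.375 p [ 0.6352 -0.076   0.1823] F [-2.5  3.3 13.7] open 0.0555 grip 29.990819692611694 q [-0.2   0.32  1.5   0.    1.32 -0.76] yaw [ 2.136e+00  2.000e-03 -3.000e-03]
shift cm [ 0.09 -0.09  0.23] rot [ 0.003  0.002 -0.011]
```

Pressed 8.6 mm at 13.7 N, which matches the description. Now I'll turn clockwise (+az).

drive_tool --plan '[{"x": 0, "y": 0, "z": 0.1, "ax": 0, "ay": 0, "az": 0.15, "fingers": 4}, {"x": 0, "y": 0, "z": 0.1, "ax": 0, "ay": 0, "az": 0.3, "fingers": 4}, {"x": 0, "y": 0, "z": 0.1, "ax": 0, "ay": 0, "az": 0.45, "fingers": 4}, {"x": 0, "y": 0, "z": 0.1, "ax": 0, "ay": 0, "az": 0.6, "fingers": 4}, {"x": 0, "y": 0, "z": 0.1, "ax": 0, "ay": 0, "az": 0.75, "fingers": 4}]'

```text
time_s: 10.0
ee_pos: [0.6351, -0.0757, 0.1817]
tool_rot: [0.771, 0.637, 0.001, 0.001]
wrist_force: [-2.5, 4.8, 14.1]
opening: 0.0557
grip_force: 30.0
```

```bash
python3 -c "
from h import *
from plant import robot
go(.634,-.0757,.18,2.147); print(robot.state()['ft_torque'])"
```

```text
t 10.0 p [ 0.6351 -0.0757  0.1817] F [-2.5  4.8 14.1] open 0.0557 grip 29.977489113807678 q [-0.2   0.32  1.5   0.    1.32 -0.01] yaw [ 1.381e+00 -1.000e-03 -3.000e-03]
shift cm [-0.02 -0.11  0.17] rot [ 0.003  0.    -0.766]
[0.82061528 0.69424918 0.05315265]
```

drive_tool --plan '[{"x": 0, "y": 0, "z": 0, "ax": 0, "ay": 0, "az": 0.15, "fingers": 4}, {"x": 0, "y": 0, "z": 0, "ax": 0, "ay": 0, "az": 0.3, "fingers": 4}, {"x": 0, "y": 0, "z": 0, "ax": 0, "ay": 0, "az": 0.45, "fingers": 4}, {"x": 0, "y": 0, "z": 0, "ax": 0, "ay": 0, "az": 0.6, "fingers": 4}, {"x": 0, "y": 0, "z": 0, "ax": 0, "ay": 0, "az": 0.75, "fingers": 4}]'

```text
time_s: 10.62
ee_pos: [0.6353, -0.0755, 0.1818]
tool_rot: [0.951, 0.31, 0.002, 0.0]
wrist_force: [-0.8, 3.8, 13.9]
opening: 0.056
grip_force: 30.0
```

drive_tool --plan '[{"x": 0, "y": 0, "z": 0, "ax": 0, "ay": 0, "az": 0, "fingers": 4}, {"x": 0, "y": 0, "z": 0, "ax": 0, "ay": 0, "az": 0, "fingers": 9.3}, {"x": 0, "y": 0, "z": 0, "ax": 0, "ay": 0, "az": 0, "fingers": 9.3}, {"x": 0, "y": 0, "z": 0, "ax": 0, "ay": 0, "az": 0, "fingers": 9.3}, {"x": 0, "y": 0, "z": 0, "ax": 0, "ay": 0, "az": 0, "fingers": 9.3}]'

```text
time_s: 11.25
ee_pos: [0.6338, -0.0761, 0.1783]
tool_rot: [0.95, 0.313, -0.0, -0.0]
wrist_force: [-0.4, -0.0, -0.5]
opening: 0.0904
grip_force: 0.0
```

```bash
python3 -c "
from h import *
from plant import robot
go(.635,-.0757,.188,2.147)"
```

```text
t 11.25 p [ 0.6338 -0.0761  0.1783] F [-0.4 -0.  -0.5] open 0.0904 grip 0.0 q [-0.2   0.32  1.5  -0.    1.32  0.74] yaw [0.636 0.001 0.001]
shift cm [ 0.13  0.04 -0.97] rot [-1.000e-03  0.000e+00 -1.511e+00]
```

drive_tool --plan '[{"x": 0, "y": 0, "z": -0.5, "ax": 0, "ay": 0, "az": -0.17, "fingers": 9.3}, {"x": 0, "y": 0, "z": -0.5, "ax": 0, "ay": 0, "az": -0.34, "fingers": 9.3}, {"x": 0, "y": 0, "z": -0.5, "ax": 0, "ay": 0, "az": -0.51, "fingers": 9.3}, {"x": 0, "y": 0, "z": -0.5, "ax": 0, "ay": 0, "az": -0.68, "fingers": 9.3}, {"x": 0, "y": 0, "z": -0.5, "ax": 0, "ay": 0, "az": -0.85, "fingers": 9.3}]'

```text
time_s: 11.88
ee_pos: [0.6339, -0.0762, 0.1835]
tool_rot: [0.735, 0.678, -0.0, -0.0]
wrist_force: [0.8, 0.0, 0.3]
opening: 0.0929
grip_force: 0.0
```

drive_tool --plan '[{"x": 0.1, "y": 0, "z": 0, "ax": 0, "ay": 0, "az": -0.17, "fingers": 9.3}, {"x": 0.1, "y": 0, "z": 0, "ax": 0, "ay": 0, "az": -0.34, "fingers": 9.3}, {"x": 0.1, "y": 0, "z": 0, "ax": 0, "ay": 0, "az": -0.51, "fingers": 9.3}, {"x": 0.1, "y": 0, "z": 0, "ax": 0, "ay": 0, "az": -0.66, "fingers": 9.3}, {"x": 0.1, "y": 0, "z": 0, "ax": 0, "ay": 0, "az": -0.66, "fingers": 9.3}]'

```text
time_s: 12.5
ee_pos: [0.634, -0.0752, 0.1835]
tool_rot: [0.478, 0.878, -0.0, -0.0]
wrist_force: [0.9, -0.1, -0.3]
opening: 0.0932
grip_force: 0.0
```

drive_tool --plan '[{"x": 0, "y": 0, "z": 0, "ax": 0, "ay": 0, "az": 0, "fingers": 4}, {"x": 0, "y": 0, "z": 0, "ax": 0, "ay": 0, "az": 0, "fingers": 4}, {"x": 0, "y": 0, "z": 0, "ax": 0, "ay": 0, "az": 0, "fingers": 4}, {"x": 0, "y": 0, "z": 0, "ax": 0, "ay": 0, "az": 0, "fingers": 4}, {"x": 0, "y": 0, "z": 0, "ax": 0, "ay": 0, "az": 0, "fingers": 4}]'

```text
time_s: 13.12
ee_pos: [0.6342, -0.0752, 0.1837]
tool_rot: [0.478, 0.879, 0.0, 0.0]
wrist_force: [0.7, -0.2, -1.2]
opening: 0.0555
grip_force: 29.9
```

```bash
python3 -c "
from h import *
from plant import robot
go(.635,-.0757,.18,2.147)"
```

```text
t 13.125 p [ 0.6342 -0.0752  0.1837] F [ 0.7 -0.2 -1.2] open 0.0555 grip 29.902390837669373 q [-0.2   0.31  1.5   0.    1.33 -0.77] yaw [ 2.146  0.    -0.   ]
shift cm [-0.09  0.04  0.37] rot [ 0.     0.    -0.001]
```

drive_tool --plan '[{"x": 0, "y": 0, "z": 0.2, "ax": 0, "ay": 0, "az": 0, "fingers": 4}, {"x": 0, "y": 0, "z": 0.45, "ax": 0, "ay": 0, "az": 0, "fingers": 4}, {"x": 0, "y": 0, "z": 0.45, "ax": 0, "ay": 0, "az": 0.15, "fingers": 4}, {"x": 0, "y": 0, "z": 0.45, "ax": 0, "ay": 0, "az": 0.3, "fingers": 4}, {"x": 0, "y": 0, "z": 0.45, "ax": 0, "ay": 0, "az": 0.45, "fingers": 4}]'

```text
time_s: 13.75
ee_pos: [0.6348, -0.0744, 0.1815]
tool_rot: [0.663, 0.748, 0.001, 0.001]
wrist_force: [-2.8, 5.4, 13.2]
opening: 0.0553
grip_force: 29.9
```

```bash
python3 -c "
from h import *
from plant import robot
go(.635,-.0757,.18,2.147); print(robot.state()['ft_torque'])"
```

```text
t 13.75 p [ 0.6348 -0.0744  0.1815] F [-2.8  5.4 13.2] open 0.0553 grip 29.909314513206482 q [-0.2   0.32  1.5   0.    1.32 -0.32] yaw [ 1.691e+00 -1.000e-03 -2.000e-03]
shift cm [-0.14 -0.    0.15] rot [ 0.002 -0.    -0.456]
[0.73102002 0.90588018 0.06345435]
```

drive_tool --plan '[{"x": 0, "y": 0, "z": 0.05, "ax": 0, "ay": 0, "az": 0.15, "fingers": 4}, {"x": 0, "y": 0, "z": 0.05, "ax": 0, "ay": 0, "az": 0.3, "fingers": 4}, {"x": 0, "y": 0, "z": 0.05, "ax": 0, "ay": 0, "az": 0.45, "fingers": 4}, {"x": 0, "y": 0, "z": 0.05, "ax": 0, "ay": 0, "az": 0.6, "fingers": 4}, {"x": 0, "y": 0, "z": 0.05, "ax": 0, "ay": 0, "az": 0.75, "fingers": 4}]'

```text
time_s: 14.38
ee_pos: [0.6359, -0.0742, 0.1818]
tool_rot: [0.891, 0.454, 0.002, 0.001]
wrist_force: [1.5, 5.5, 13.0]
opening: 0.0559
grip_force: 30.0
```

drive_tool --plan '[{"x": 0, "y": 0, "z": 0, "ax": 0, "ay": 0, "az": 0.06, "fingers": 4}, {"x": 0, "y": 0, "z": 0, "ax": 0, "ay": 0, "az": 0.12, "fingers": 4}, {"x": 0, "y": 0, "z": 0, "ax": 0, "ay": 0, "az": 0.12, "fingers": 4}]'

```text
time_s: 14.75
ee_pos: [0.636, -0.0743, 0.1819]
tool_rot: [0.916, 0.401, 0.003, 0.001]
wrist_force: [0.9, 4.9, 13.2]
opening: 0.0557
grip_force: 30.0
```

```bash
python3 -c "
from h import *
from plant import robot
go(.635,-.0757,.18,.636); print(robot.state()['ft_torque'])"
```

```text
t 14.75 p [ 0.636  -0.0743  0.1819] F [ 0.9  4.9 13.2] open 0.0557 grip 29.959489703178406 q [-0.2   0.32  1.5   0.    1.32  0.55] yaw [ 0.825 -0.004 -0.003]
shift cm [-0.17  0.02  0.19] rot [ 0.003 -0.005  0.189]
[ 1.00777498  0.22690582 -0.06038236]
```

drive_tool --plan '[{"x": 0, "y": 0, "z": 0, "ax": 0, "ay": 0, "az": 0.04, "fingers": 4}, {"x": 0, "y": 0, "z": 0, "ax": 0, "ay": 0, "az": 0.08, "fingers": 4}, {"x": 0, "y": 0, "z": 0, "ax": 0, "ay": 0, "az": 0.12, "fingers": 4}, {"x": 0, "y": 0, "z": 0, "ax": 0, "ay": 0, "az": 0.12, "fingers": 4}]'

```text
time_s: 15.25
ee_pos: [0.6363, -0.0745, 0.1821]
tool_rot: [0.938, 0.346, 0.003, 0.001]
wrist_force: [1.7, 5.0, 12.9]
opening: 0.0558
grip_force: 30.0
```

```bash
python3 -c "
from h import *
from plant import robot
go(.635,-.0757,.18,.636); print(robot.state()['ft_torque'])"
```

```text
t 15.25 p [ 0.6363 -0.0745  0.1821] F [ 1.7  5.  12.9] open 0.0558 grip 29.991021752357483 q [-0.2   0.32  1.5   0.    1.32  0.67] yaw [ 0.706 -0.005 -0.004]
shift cm [-0.17  0.01  0.21] rot [ 0.004 -0.005  0.07 ]
[0.82138106 0.03134569 0.17407453]
```

drive_tool --plan '[{"x": 0, "y": 0, "z": 0, "ax": 0, "ay": 0, "az": 0.04, "fingers": 4}, {"x": 0, "y": 0, "z": 0, "ax": 0, "ay": 0, "az": 0.07, "fingers": 4}, {"x": 0, "y": 0, "z": 0, "ax": 0, "ay": 0, "az": 0.07, "fingers": 4}]'

```text
time_s: 15.62
ee_pos: [0.6362, -0.0749, 0.1821]
tool_rot: [0.95, 0.313, 0.003, 0.001]
wrist_force: [1.4, 3.0, 11.7]
opening: 0.0556
grip_force: 30.0
```

```bash
python3 -c "
from h import *
from plant import robot
go(.635,-.0757,.188,.706); print(robot.state()['ft_torque'])"
```

```text
t 15.625 p [ 0.6362 -0.0749  0.1821] F [ 1.4  3.  11.7] open 0.0556 grip 30.00318467617035 q [-0.2   0.32  1.5   0.    1.32  0.74] yaw [ 0.637 -0.004 -0.004]
shift cm [-0.14 -0.   -0.59] rot [ 0.004 -0.004 -0.069]
[0.43424182 0.05373652 0.89172793]
```

At the stop (0.89 N m). I'll ease off a little, let the collar rise in the grip, open, and lift.

drive_tool --plan '[{"x": 0, "y": 0, "z": 0, "ax": 0, "ay": 0, "az": -0.03, "fingers": 4}, {"x": 0, "y": 0, "z": -0.5, "ax": 0, "ay": 0, "az": -0.03, "fingers": 4}, {"x": 0, "y": 0, "z": -1, "ax": 0, "ay": 0, "az": -0.03, "fingers": 4}, {"x": 0, "y": 0, "z": -1, "ax": 0, "ay": 0, "az": -0.03, "fingers": 9.3}, {"x": 0, "y": 0, "z": -1, "ax": 0, "ay": 0, "az": -0.03, "fingers": 9.3}]'

```text
time_s: 16.25
ee_pos: [0.6339, -0.0752, 0.1885]
tool_rot: [0.945, 0.327, -0.0, -0.0]
wrist_force: [-0.7, 0.3, 0.6]
opening: 0.0714
grip_force: 0.0
```

drive_tool --plan '[{"x": 0, "y": 0, "z": 0, "ax": 0, "ay": 0, "az": 0, "fingers": 9.3}, {"x": 0, "y": 0, "z": 0, "ax": 0, "ay": 0, "az": 0, "fingers": 9.3}, {"x": 0, "y": 0, "z": -3, "ax": 0, "ay": 0, "az": 0, "fingers": 9.3}, {"x": 0, "y": 0, "z": -7, "ax": 0, "ay": 0, "az": 0, "fingers": 9.3}, {"x": 0, "y": 0, "z": -12, "ax": 0, "ay": 0, "az": 0, "fingers": 9.3}]'

```text
time_s: 16.88
ee_pos: [0.6334, -0.075, 0.3087]
tool_rot: [0.945, 0.327, -0.001, -0.001]
wrist_force: [-0.0, -0.1, 0.9]
opening: 0.0927
grip_force: 0.0
```

```bash
python3 -c "
from h import *
from plant import robot
import cv2
go(.45,-.3,.31,.706)
d=robot.get_image('side');np.savez('side2.npz',**d);c=d['color'][140:280,210:360,::-1];cv2.imwrite('pics/s4.png',cv2.resize(c,None,fx=4,fy=4,interpolation=cv2.INTER_CUBIC))"
```

```text
t 16.875 p [ 0.6334 -0.075   0.3087] F [-0.  -0.1  0.9] open 0.0927 grip 0.0 q [-0.2   0.23  1.36  0.    1.55  0.71] yaw [0.666 0.002 0.002]
shift cm [-28.32   6.36  -0.1 ] rot [-0.002  0.002 -0.04 ]
```

View pics/s4.png

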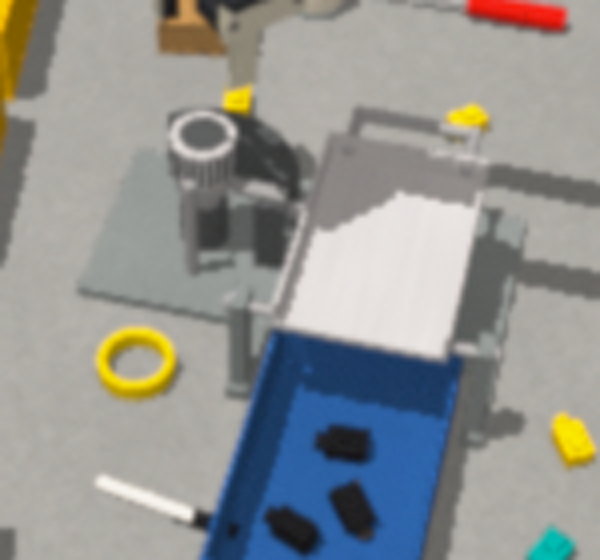

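The tongue now points at the tray, around (265,190), and everything else is in place. I'll move the arm aside and measure the collar's height and the tongue's direction.

drive_tool --plan '[{"x": -5.6, "y": 1.2, "z": 0, "ax": 0, "ay": 0, "az": 0, "fingers": 9.3}, {"x": -11.2, "y": 2.4, "z": 0, "ax": 0, "ay": 0, "az": 0, "fingers": 9.3}, {"x": -17, "y": 3.6, "z": 0, "ax": 0, "ay": 0, "az": 0, "fingers": 9.3}, {"x": -22.6, "y": 5, "z": 0, "ax": 0, "ay": 0, "az": 0, "fingers": 9.3}, {"x": -28, "y": 6.4, "z": 0, "ax": 0, "ay": 0, "az": 0, "fingers": 9.3}]'

```text
time_s: 17.55
ee_pos: [0.4521, -0.2997, 0.3089]
tool_rot: [0.945, 0.327, 0.0, 0.0]
wrist_force: [0.9, -0.3, -0.5]
opening: 0.0929
grip_force: 0.0
```

```bash
python3 -c "
from h import *
from plant import robot
import cv2
go(.45,-.3,.31,.706)
d=robot.get_image('top');c=d['color'][135:235,265:395,::-1];cv2.imwrite('pics/t5.png',cv2.resize(c,None,fx=5,fy=5,interpolation=cv2.INTER_CUBIC));np.savez('top2.npz',**d)
for n,d in (('top',d),('top0',dict(np.load('top0.npz'))),('side',robot.get_image('side')),('side0',dict(np.load('side0.npz')))):
    v,u=np.mgrid[:420,:560];K=d['mtx']
    w=(np.stack([(u-K[0,2])/K[0,0],(v-K[1,2])/K[1,1],np.ones_like(u)],-1)*d['depth'][...,None])@d['pose'][:3,:3].T+d['pose'][:3,3]
    r=np.hypot(w[...,0]-.6345,w[...,1]+.0755);m=(r<.027)&(w[...,2]>.12)&(w[...,2]<.15)
    print(n,m.sum(),np.percentile(w[m][:,2],[10,50,90]).round(4))
    a=np.arctan2(w[...,1]+.0755,w[...,0]-.6345)
    m=(r>.04)&(r<.06)&(w[...,2]>.078)&(w[...,2]<.1);print(' tongue band',m.sum(),np.median(w[m],0) if m.any() else '', 'ang',np.median(np.mod(a[m],2*np.pi)), 'want', np.pi-.174)
"
```

```text
t 17.55 p [ 0.4521 -0.2997  0.3089] F [ 0.9 -0.3 -0.5] open 0.0929 grip 0.0 q [-0.68 -0.03  1.64 -0.    1.53  0.23] yaw [ 0.666 -0.    -0.001]
shift cm [-0.19 -0.11 -0.11] rot [ 0.001 -0.    -0.04 ]
top 347 [0.1326 0.1352 0.1377]
 tongue band 134 [ 0.59204745 -0.09350137  0.0875471 ] ang 3.4586669533427625 want 2.967592653589793
top0 344 [0.1326 0.1352 0.1376]
 tongue band 138 [ 0.62887186 -0.10262559  0.08686528] ang 4.440805514311461 want 2.967592653589793
side 167 [0.1287 0.1362 0.1389]
 tongue band 89 [ 0.58902284 -0.07175125  0.0877428 ] ang 3.0639025464454823 want 2.967592653589793
side0 162 [0.132  0.1367 0.1389]
 tongue band 92 [ 0.60391287 -0.09519452  0.08787187] ang 3.7679881488007068 want 2.967592653589793
```

View pics/t5.png

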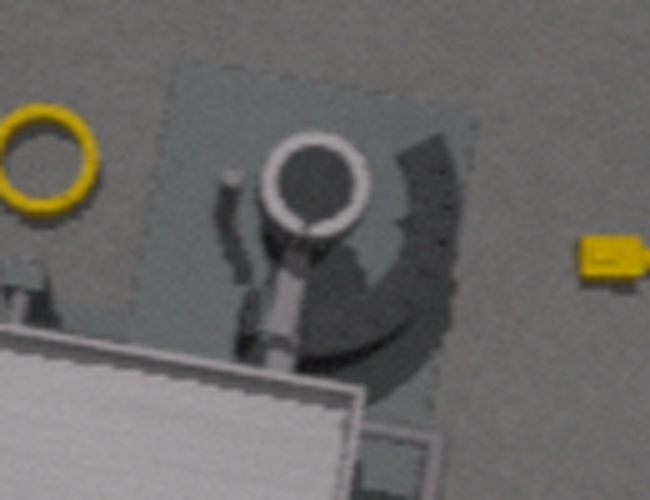

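The collar top is at 135.2 mm, the same as at the start, so it has sprung up. The tongue at (285,310) lies between the roof's end and the stop block at (255,330). Handing in.

```bash
python3 -c "
from plant import robot
print(robot.close_job())"
```

```text
the job is handed in; nothing more can be done
None
```

I handed the job in at about 17.6 s of robot time; no verdict came back. By my own checks, all three housings are in the tote, the tray is level, and the collar was turned to its stop and has sprung back up.

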